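# Sort out reject jig plates and stack the good kit on its packing pad

## Robot

A 7-joint arm with a two-finger parallel gripper is mounted at the origin on the work surface. World frame = base frame: x ahead of the robot, y to its left, z up, the work surface at z = 0. Lengths are in m, angles in rad, forces in N, time in s.
With the tool pointing down it reaches from about 0.4 to 0.875 m from the base axis. Payload 19.3 kg.
Tool frame: the origin (TCP) lies on the centre line of the jaws, within the pads' length; the fingertips stand 14 mm ahead of it and the grasp point (between the pads) lies 5 mm behind it; z points along the fingers, y is the direction in which the jaws open and shut (so a half turn about z gives the same grasp; the last joint's range is limited). The gripper opens to 85 mm and grips with 20 to 120 N. Pads are 22 mm wide; open, the fingers measure 114 mm over their backs; the gripper's body (76 mm by 85 mm) begins 54 mm behind the grasp point. The pads swing forward as they close: fully open they stand 13 mm farther back than shut.
Start: joints at [1.092, 0.521, -0.036, 1.599, 0.021, 1.021, -0.113], TCP at [0.248, -0.574, 0.245] pointing down, gripper open.
Joint ranges: [-2.91, 2.91], [-0.3, 2.13], [-1.5, 1.42], [0.17, 2.43], [-1.26, 4.41], [0.16, 1.93], [-2.52, 2.52]. Speed limits (rad/s): [1.89, 1.89, 2.39, 2.39, 3.01, 3.01, 3.01].

## Interface

Orientations are given as [roll, pitch, yaw] about the fixed x, y, z axes, in that order (R = Rz(yaw) Ry(pitch) Rx(roll)).
In Python, from workcell import sensors, viewer, ticket gives the robot as it stands.
- The arm moves only by the shell command python3 -m creep 'ROWS' [FORCE]. ROWS is JSON, a list of rows, each a list of 3 entries, a list of its own where there are three numbers: the shift along the world's x, y, z in cm, then the turn about the world's z in rad, then the finger opening in cm, from 0 to 8.54. In form: [[[x, y, z], roll, gripper], ...]. A call has 1 to 12 rows; each row shifts and turns the pose as measured when the row begins; what a row does not reach is not made up. A row lasts 1/12 s, in which the tool goes at most 41.7 mm and 7.16 degrees, less where a joint would pass 70% of its speed; a pose out of reach is approached as far as the arm can. A call with a gripper value outside its range is refused whole. The fingers move at their own pace and stop on an object; FORCE is the grip in N (left out, the last holds). Time passes only in rows, so rows that do not move let the fingers close. It gives the time, the measured TCP pose, the force and the opening at its end, in the units of the state.
- sensors.observe(): the state, without advancing time (a new reading comes with each control period).
- viewer.grab_frame(name): name is "scene" or "side" or "wrist"; returns (picture, depth): 400x640x3 uint8, blue, green, red; 400x640 float32, m along the optical axis (not along the pixel's ray), 0 where there is no reading.
- viewer.camera_info(name): a dict with "vertical_fov" (degrees; the focal length in pixels is half the picture's height over the tangent of half this angle, whatever the lens; pixels are square), "cx", "cy" (the principal point, pixels), "world_from_camera" (4x4, takes a point from camera to world coordinates). Camera axes: x right, y down, z forward; pixel columns grow to the right and rows downward; lengths in m; the calibration is good to about 2 mm. The wrist camera is an equidistant fisheye: a pixel r from the principal point sees the ray r / f radians off the axis. A picture is of the moment at which its call begins: read the wrist's pose just before it. camera_info takes no time and is no camera call; for the wrist camera it gives the pose at the moment of the call.
- ticket.job_done(): hands the job in, once; it reports no verdict.
Trained networks look in the newest picture that a camera, given by its name, has taken for a name from the list of things; names that differ only in an ending like _2 or _b are one class to them, and where a whole thing is asked for, a point or a joint stands for the part that bears it (a point fixed in the world has none). Each returns a list of dicts, best first, with "score" (0 to 1); they miss things now and then, are a little off and sometimes report something else, mostly with a low value. They report only what shows in the picture. A call takes as long as a camera call. They do not tell look-alikes from the thing itself.
- viewer.search_frame(label, camera): "extent" ([left, top, width, height] in pixels, round what is visible of it).
- viewer.landmark_of(label, camera): "at" ([column, row] in pixels: a listed point, or the origin of a listed thing).
The state is a dict: "clock": time; "qpos": joint angles; "qd": joint speeds; "joint_efforts": joint torques, N m; "position": TCP position; "tool_rot": TCP orientation; "force": force on the tool from outside, world axes, zero at the start; "moment": the same for the moment, N m; "grip_width": finger opening in m.
Only numpy, scipy, OpenCV 4.12 (cv2) and the standard library are available. Lean on these libraries where they do the work, as an engineer would, in place of code of your own. Each camera call takes 0.05 s, during which the arm holds its last target. There are 200 camera calls.

## Task

Five plates of a jig kit have come in on the stopped belt: put the two aluminium plates marked with a red cross into the red reject bin, and stack the two good aluminium plates (green dot) flat on the cardboard packing pad with the wooden top board last, on top of them. The stack must be neat, marks facing up, centred on the pad's blue outline and squared up with it. Leave the booklets and the tape roll where they are.

Things in the scene. Friction and masses are not known exactly. Their poses are not given: they have to be found in the camera images.
- good_1: Good aluminium plate with a green dot (24 mm) in the middle of its top: stadium-shaped plate (straight sides, half-round ends), 100 mm long (x) by 56 mm wide (y) by 14 mm thick; the flat sides, 44 mm long, face +y and -y. Origin: centre of its underside, z up, x along its length. 0.18 kg. It starts flat on the belt, long side within about 0.45 rad of world x.
- good_2: The second good plate with a green dot, same shape and frame as good_1.
- reject_1: Reject aluminium plate with a big red cross on its top: same shape and frame as good_1.
- reject_2: The second reject with a red cross: same shape and frame as good_1.
- top_board: Brown wooden top board without a mark: same outline, thickness and frame as good_1. 0.06 kg.
- belt: Stopped infeed belt conveyor, black belt between aluminium side frames, fixed; 440 mm along x, 380 mm along y, 40 mm high. Origin: centre of its underside. The five plates lie on its top, 40 mm above the table, in one row of three (near the robot) and one of two.
- pad: Cardboard packing pad, fixed, 170 mm (x) by 130 mm (y) by 12 mm thick, with a blue rectangular outline 106 mm (x) by 65 mm (y) centred on its top. Left or right of the belt. Origin: centre of its underside.
- pad_top (a point): Centre of the pad's top face (12 mm above the table), axes as the pad: the stack's centre.
- bin: Red plastic open reject bin, fixed, outside 200 mm (x) by 170 mm (y) by 85 mm high, walls and floor 5 mm. On the side of the belt away from the pad. Origin: centre of its underside.
- bin_in (a point): Centre of the bin's inner floor, axes as the bin.
- booklets: Bystander: pile of white booklets, 105 x 148 mm, 40 mm high, beyond the work. Origin: centre of its underside.
- tape_roll: Bystander: roll of brown packing tape lying flat, 100 mm across, 48 mm high, beyond the work. Origin: centre of its underside.
Mind the look-alikes: they are no part of the job. Leave any yellow look-alike of the reject_1 alone.

How it is judged:
At the end, for the whole second after the job is handed in: Both rejects rest in the bin (centre inside its walls, under 60 mm above its floor). Both good plates lie flat in a stack on the pad with the top board over them, centres within 12 mm of the pad's, lengths within 0.2 rad of its x axis, level within 0.08 rad, marks up, at rest (x of reject_1 in the frame of bin_in between -0.095 and 0.095 m and y of reject_1 in the frame of bin_in between -0.08 and 0.08 m and z of reject_1 in the frame of bin_in between -0.01 and 0.06 m and linear speed of each of reject_1, reject_2, good_1, good_2, top_board below 0.02 m/s and x of reject_2 in the frame of bin_in between -0.095 and 0.095 m and y of reject_2 in the frame of bin_in between -0.08 and 0.08 m and z of reject_2 in the frame of bin_in between -0.01 and 0.06 m and horizontal distance between each of good_1, good_2, top_board and pad_top below 0.012 m and angle between the x axis of each of good_1, good_2, top_board and the x axis of pad, either way round below 0.2 rad and angle between each of good_1, good_2, top_board's own z axis and vertical below 0.08 rad and z of good_1 in the frame of pad_top between -0.004 and 0.018 m and z of good_2 in the frame of pad_top between -0.004 and 0.018 m and z of top_board in the frame of pad_top between 0.024 and 0.032 m); the robot touches nothing.
It fails at once if the booklets is moved by more than 30 mm (distance of booklets from where it was at the start of the episode above 0.03 m).
It fails at once if the tape roll is moved by more than 30 mm (distance of tape_roll from where it was at the start of the episode above 0.03 m).
It also fails if it takes over 72 s, if anything falls off the work surface, if the arm or the gripper's body presses on something with over 40 N, if the wrist force passes 120 N, or if a joint passes its speed limit or range.

## Working session

There is one attempt and no reset: what is moved stays moved. The work goes in short steps, Python scripts to look and compute and a shell command to move; the robot and the scene stay as the last step left them, time stands still between calls to the robot, and variables do not carry over. Pictures are saved under pics/ and viewed, about 8 in all and at most 12, crops included, and the job is handed in when it is done.

```bash
mkdir -p pics; ls; cat > h.py <<'E'
import numpy as np, cv2
from workcell import sensors, viewer, ticket
def px2w(cam,info,u,v,depth=None,z=None):
    f=200/np.tan(np.radians(info["vertical_fov"])/2); T=np.array(info["world_from_camera"])
    x=np.array([(u-info["cx"]),(v-info["cy"])],float)
    if cam=="wrist":
        r=np.hypot(*x); th=r/f; d=np.array([*(x/max(r,1e-9)*np.sin(th)),np.cos(th)])
    else: d=np.array([*(x/f),1.])
    D=T[:3,:3]@d; o=T[:3,3]
    if z is not None: return o+D*(z-o[2])/D[2]
    return o+D*depth/d[2]
E
python3 - <<'E'
from h import *
s=sensors.observe(); print(s["clock"],s["position"],s["tool_rot"],s["grip_width"])
for c in ["scene","side"]:
    p,d=viewer.grab_frame(c); cv2.imwrite(f"pics/{c}0.png",p); np.save(f"{c}0.npy",d)
    i=viewer.camera_info(c); print(c,np.round(i["world_from_camera"],3).tolist(),i["vertical_fov"],i["cx"],i["cy"])
    for l in ["good_1","reject_1","top_board","pad_top","bin_in"]:
        for r in viewer.landmark_of(l,c)[:4]:
            u,v=r["at"]; z={"pad_top":.012,"bin_in":.005}.get(l,.040)
            print(l,round(r["score"],2),np.round(r["at"]),px2w(c,i,u,v,z=z).round(3))
E
```

```text
pics
0.0 [ 0.24825876 -0.57322835  0.24472734] [-3.14046418e+00  7.66640025e-05  4.08726553e-01] 0.08579134397286249
scene [[0.479, 0.473, -0.74, 1.501], [0.878, -0.26, 0.402, -0.667], [-0.002, -0.842, -0.54, 0.796], [0.0, 0.0, 0.0, 1.0]] 46.88901900593132 318.1874408901496 200.1765240829935
good_1 0.71 [362. 228.] [ 0.648 -0.067  0.04 ]
good_1 0.58 [378. 181.] [0.457 0.123 0.04 ]
good_1 0.51 [398. 214.] [0.641 0.062 0.04 ]
reject_1 0.79 [170. 221.] [ 0.358 -0.524  0.04 ]
reject_1 0.72 [310. 202.] [ 0.463 -0.13   0.04 ]
reject_1 0.56 [152. 253.] [ 0.482 -0.6    0.04 ]
reject_1 0.54 [349. 192.] [0.472 0.001 0.04 ]
top_board 0.68 [398. 211.] [0.631 0.07  0.04 ]
pad_top 0.7 [451. 178.] [0.521 0.381 0.012]
bin_in 0.96 [243. 240.] [ 0.496 -0.361  0.005]
side [[-0.761, -0.385, 0.523, -0.344], [-0.649, 0.428, -0.629, 0.866], [0.018, -0.818, -0.575, 0.94], [0.0, 0.0, 0.0, 1.0]] 46.05095359647461 324.7113265179123 196.99752350112837
good_1 0.94 [281. 233.] [0.449 0.112 0.04 ]
good_1 0.79 [278. 185.] [ 0.641 -0.067  0.04 ]
good_1 0.52 [366. 172.] [ 0.468 -0.339  0.04 ]
good_1 0.45 [174. 240.] [0.657 0.342 0.04 ]
reject_1 0.87 [303. 210.] [ 0.476 -0.016  0.04 ]
reject_1 0.75 [414. 159.] [ 0.383 -0.533  0.04 ]
reject_1 0.75 [300. 306.] [0.211 0.283 0.04 ]
top_board 0.81 [250. 204.] [0.63  0.072 0.04 ]
pad_top 0.85 [195. 279.] [0.51  0.383 0.012]
bin_in 0.85 [364. 174.] [ 0.494 -0.367  0.005]
```

View pics/scene0.png

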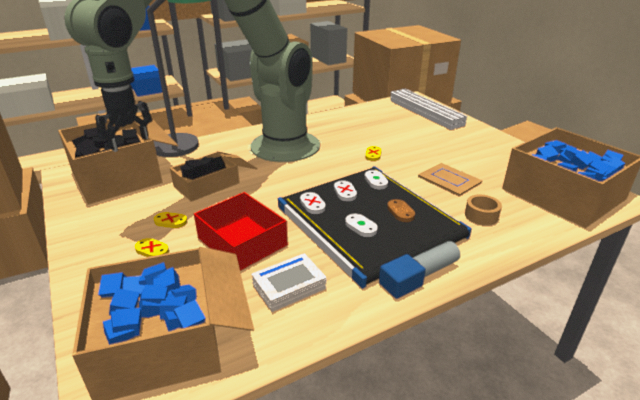

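View pics/side0.png

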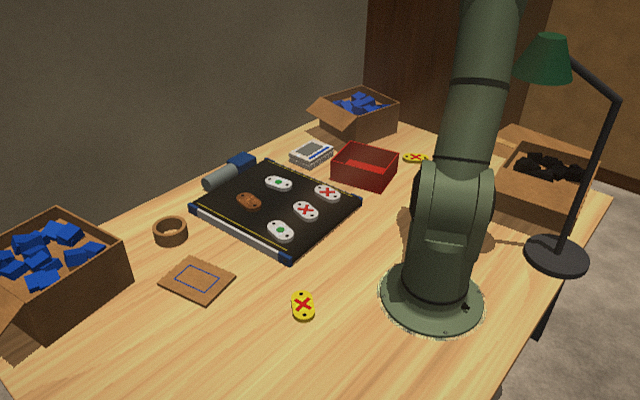

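The five on the belt in the scene picture: red crosses at (313,202) and (346,189), green dots at (376,178) and (361,224), and the wooden board at (401,210). The yellow crosses at (171,218), (152,247) and (373,153) lie on the table. They are yellow look-alikes, so I leave them alone. Next I measure the poses.

```bash
cat > m.py <<'E'
from h import *
def cloud(c,d,i):
    f=200/np.tan(np.radians(i["vertical_fov"])/2);T=np.array(i["world_from_camera"])
    v,u=np.mgrid[:400,:640]
    P=np.stack([(u-i["cx"])/f*d,(v-i["cy"])/f*d,d],-1)@T[:3,:3].T+T[:3,3]
    P[d==0]=9
    return P
def rect(P):
    (cx,cy),(w,h),a=cv2.minAreaRect((P[:,:2]*1000).astype(np.float32))
    if w<h: a+=90; w,h=h,w
    a=(a+90)%180-90
    return [round(float(x),1) for x in (cx,cy,w,h)]+[round(float(np.radians(a)),3)]
E
cat > meas.py <<'E'
from m import *
for c in ["scene","side"]:
    d=np.load(f"{c}0.npy"); p=cv2.imread(f"pics/{c}0.png"); i=viewer.camera_info(c); P=cloud(c,d,i)
    hsv=cv2.cvtColor(p,cv2.COLOR_BGR2HSV)
    m=(P[...,2]>.047)&(P[...,2]<.062)&(P[...,0]>.38)&(P[...,0]<.72)&(abs(P[...,1])<.19)
    n,L,st,_=cv2.connectedComponentsWithStats(m.astype(np.uint8))
    print(c,"belt z",np.median(P[(abs(P[...,0]-.55)<.02)&(abs(P[...,1])<.05)][:,2]).round(4))
    for k in range(1,n):
        if st[k,4]>150: 
            q=P[L==k]; print("plate",st[k,:2]+st[k,2:4]//2,rect(q),np.median(q[:,2]).round(4))
    b=(abs(P[...,0]-.515)<.1)&(abs(P[...,1]-.383)<.1)&(P[...,2]<.03)
    bl=b&(hsv[...,0]>100)&(hsv[...,0]<135)&(hsv[...,1]>60)
    print("outline",bl.sum(),rect(P[bl]))
    pd=b&(P[...,2]>.007)&(P[...,2]<.018); print("pad",rect(P[pd]),np.median(P[pd][:,2]))
    rb=(abs(P[...,0]-.495)<.15)&(abs(P[...,1]+.365)<.15)&(P[...,2]>.08)&(P[...,2]<.092); print("bin rim",rect(P[rb]))
E
python3 meas.py
```

```text
scene belt z 0.0375
plate [376 179] [458.5, 110.6, 100.9, 60.3, -0.296] 0.054
plate [346 190] [468.9, -12.1, 104.8, 57.5, -0.256] 0.0541
plate [313 203] [479.4, -132.9, 106.0, 57.7, -0.08] 0.0541
plate [401 211] [640.3, 74.4, 103.0, 59.5, -0.141] 0.054
plate [362 225] [645.0, -66.8, 101.3, 60.9, 0.231] 0.0541
outline 0 [0.0, 0.0, 0.0, 0.0, 0.0]
pad [518.3, 370.8, 171.5, 153.8, 0.21] 0.012177357418750256
bin rim [497.4, -364.8, 205.8, 171.4, 0.238]
side belt z 0.04
plate [278 182] [641.7, -67.5, 99.7, 62.2, 0.154] 0.0539
plate [327 193] [475.1, -133.1, 99.5, 62.4, -0.104] 0.0541
plate [248 201] [636.4, 71.9, 105.0, 58.8, -0.17] 0.0532
plate [305 210] [463.1, -13.0, 103.3, 63.9, -0.339] 0.0538
plate [280 231] [452.9, 112.7, 101.0, 57.8, -0.232] 0.0536
outline 99 [511.9, 378.3, 112.7, 67.7, 0.214]
pad [511.8, 377.8, 175.3, 134.2, 0.198] 0.011468661772111755
bin rim [508.8, -406.2, 271.4, 212.4, -1.328]
```

```bash
python3 - <<'E'
import cv2,numpy as np
p=cv2.imread("pics/scene0.png")[155:250,285:435]
cv2.imwrite("pics/crop0.png",cv2.resize(p,None,fx=5,fy=5,interpolation=cv2.INTER_CUBIC))
E
```

```text
(no output)
```

View pics/crop0.png

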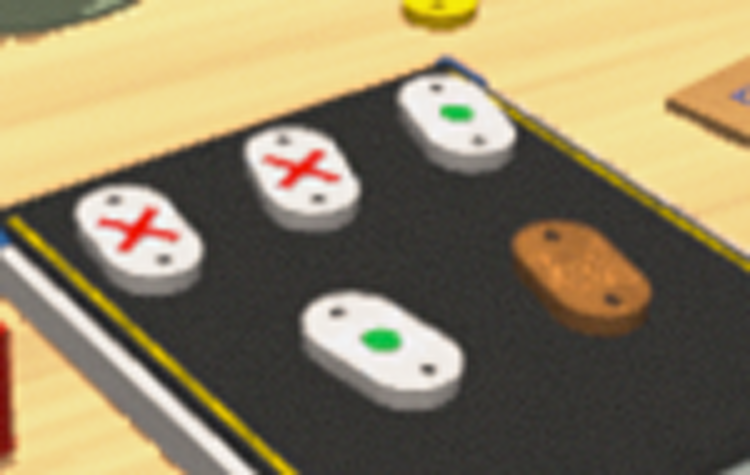

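Reject R, reject M, good A, good B and the board are confirmed. I'll start with the reject nearest the bin.

```bash
python3 -m creep '[[[1.9,3.6,-0.7],-0.045,8.5],[[1.9,3.6,-0.7],-0.045,8.5],[[1.9,3.6,-0.7],-0.045,8.5],[[1.9,3.6,-0.7],-0.045,8.5],[[1.9,3.6,-0.7],-0.045,8.5],[[1.9,3.6,-0.7],-0.045,8.5],[[1.9,3.6,-0.7],-0.045,8.5],[[1.9,3.6,-0.7],-0.045,8.5],[[1.9,3.6,-0.7],-0.045,8.5],[[1.9,3.6,-0.7],-0.045,8.5],[[1.9,3.6,-0.7],-0.045,8.5],[[1.9,3.6,-0.7],-0.045,8.5]]' 40
```

```text
clock: 1.6
position: [0.4715, -0.1395, 0.1622]
tool_rot: [3.135, -0.002, -0.171]
force: [1.6, -1.4, -0.5]
grip_width: 0.0852
```

```bash
cat > w.py <<'E'
from m import *
import sys
def wcloud(d,i):
    f=200/np.tan(np.radians(i["vertical_fov"])/2);T=np.array(i["world_from_camera"])
    v,u=np.mgrid[:400,:640]; x=u-i["cx"];y=v-i["cy"]; r=np.hypot(x,y)+1e-9; th=r/f
    k=np.tan(np.minimum(th,1.45))/r
    P=np.stack([x*k*d,y*k*d,d],-1)@T[:3,:3].T+T[:3,3]; P[(d==0)|(th>1.2)]=9
    return P
s=sensors.observe(); i=viewer.camera_info("wrist"); p,d=viewer.grab_frame("wrist")
print(s["clock"],np.round(s["position"],4),np.round(s["tool_rot"],3),round(s["grip_width"],4),np.round(s["force"],1))
cv2.imwrite(f"pics/w{sys.argv[1]}.png",p)
P=wcloud(d,i); lo,hi=float(sys.argv[2]),float(sys.argv[3]); x0,y0=map(float,sys.argv[4:6]); R=float(sys.argv[6])
m=(P[...,2]>lo)&(P[...,2]<hi)&(np.hypot(P[...,0]-x0,P[...,1]-y0)<R)
n,L,st,_=cv2.connectedComponentsWithStats(m.astype(np.uint8))
for k in range(1,n):
    if st[k,4]>300: q=P[L==k]; print("blob",st[k].tolist(),rect(q),np.median(q[:,2]).round(4))
hsv=cv2.cvtColor(p,cv2.COLOR_BGR2HSV)
bl=(np.hypot(P[...,0]-x0,P[...,1]-y0)<R)&(hsv[...,0]>100)&(hsv[...,0]<135)&(hsv[...,1]>60)&(P[...,2]<.03)
if bl.sum()>30: print("blue",bl.sum(),rect(P[bl]))
E
python3 w.py 1 .048 .062 .477 -.06 .3
```

```text
1.6 [ 0.4715 -0.1395  0.1622] [ 3.135e+00 -2.000e-03 -1.710e-01] 0.0852 [ 1.6 -1.4 -0.5]
blob [156, 0, 82, 69, 4299] [633.2, -69.8, 79.7, 56.9, 0.198] 0.0542
blob [51, 22, 43, 101, 3603] [638.0, 72.5, 100.0, 59.1, -0.173] 0.0539
blob [442, 54, 63, 211, 1439] [475.1, -282.5, 199.8, 3.4, 0.231] 0.0551
blob [269, 130, 77, 121, 7416] [478.5, -132.8, 99.5, 56.6, -0.062] 0.0544
blob [148, 173, 62, 105, 4926] [466.4, -11.9, 99.9, 57.6, -0.253] 0.0543
blob [65, 207, 50, 87, 2878] [454.6, 111.2, 100.5, 58.4, -0.236] 0.0541
```

View pics/w1.png

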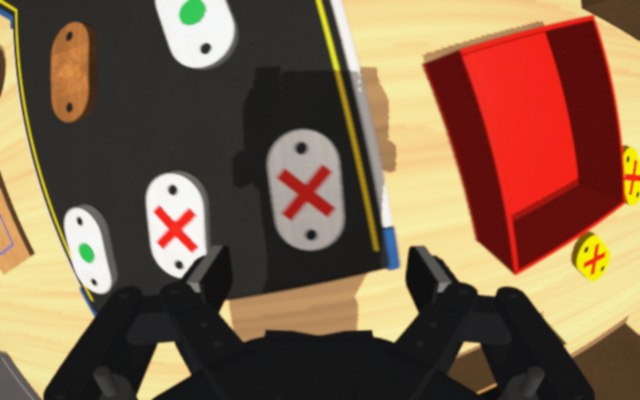

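```bash
python3 -m creep '[[[0.7,0.7,-3.0],0.1,8.5],[[0,0,-3.5],0,8.5],[[0,0,-3.0],0,8.5],[[0,0,-0.8],0,8.5],[[0,0,0],0,8.5]]' 40; python3 - <<'E'
from h import *
print(sensors.observe()["force"])
E
```

```text
clock: 2.07
position: [0.4861, -0.1179, 0.056]
tool_rot: [3.14, -0.008, -0.051]
force: [-2.1, 0.4, -0.4]
grip_width: 0.0853
[-2.08793837  0.42109542 -0.40232729]
```

```bash
python3 -m creep '[[[0,0,1.2],0,8.5],[[-0.7,-1.5,0],0,8.5],[[0,0,0],0,8.5],[[0,0,0],0,8.5]]' 40; python3 w.py 2 .048 .062 .477 -.06 .3
```

```text
clock: 2.4
position: [0.4795, -0.135, 0.0724]
tool_rot: [3.139, -0.009, -0.053]
force: [-0.3, 0.1, 0.2]
grip_width: 0.0848
2.4 [ 0.4795 -0.135   0.0724] [ 3.139 -0.009 -0.053] 0.0848 [-0.3  0.1  0.2]
blob [0, 0, 48, 104, 3880] [637.5, 69.7, 96.8, 63.2, 0.182] 0.0538
blob [136, 0, 98, 43, 3034] [606.0, -68.4, 57.1, 24.3, 1.359] 0.0541
blob [526, 72, 31, 251, 3232] [489.2, -279.3, 172.2, 13.8, 0.17] 0.0553
blob [260, 153, 111, 173, 15893] [478.3, -132.7, 101.1, 56.5, -0.075] 0.0544
blob [89, 192, 79, 113, 6630] [473.1, -13.4, 86.0, 58.2, -0.222] 0.0543
blob [1, 215, 56, 107, 3478] [455.1, 111.9, 100.3, 60.0, -0.195] 0.0541
```

```bash
python3 -m creep '[[[0,0.2,-1.5],0,8.5],[[0,0,-0.1],0,8.5],[[0,0,0],0,4.5],[[0,0,0],0,4.5],[[0,0,0],0,4.5],[[0,0,0],0,4.5],[[0,0,0],0,4.5]]' 40
```

```text
clock: 3.03
position: [0.4814, -0.1341, 0.0612]
tool_rot: [3.138, -0.014, -0.054]
force: [0.2, 0.1, -0.9]
grip_width: 0.0544
```

```bash
python3 -m creep '[[[0,0,3.5],0,4.5],[[0,0,3.5],0,4.5],[[0.2,-2,2.5],0.05,4.5],[[0.3,-4,0],0.05,4.5],[[0.3,-4,0],0.05,4.5],[[0.3,-4,0],0.05,4.5],[[0.3,-4,0],0.05,4.5],[[0.2,-3.5,0],0,4.5],[[0,-1,0],0,4.5],[[0,0,0],0,4.5],[[0,0,0],0,4.5]]' 60; python3 w.py 3 .1 .13 .5 -.365 .3
```

```text
clock: 3.95
position: [0.4942, -0.3685, 0.1632]
tool_rot: [3.135, -0.012, 0.214]
force: [0.1, 0.0, -1.9]
grip_width: 0.0533
3.95 [ 0.4942 -0.3685  0.1632] [ 3.135 -0.012  0.214] 0.0533 [ 0.1  0.  -1.9]
blob [467, 0, 173, 151, 4849] [658.7, -541.1, 210.2, 40.3, 1.372] 0.1176
blob [588, 3, 52, 117, 2304] [678.1, -581.1, 102.5, 39.6, 0.725] 0.1136
blue 289 [408.7, -206.0, 40.6, 3.2, 0.076]
```

```bash
python3 -m creep '[[[0,0,-3.5],0,4.5],[[0,0,-3.5],0,4.5],[[0,0,-2],0,4.5],[[0,0,0],0,4.5],[[0,0,0],0,7.5],[[0,0,0],0,7.5],[[0,0,0],0,7.5],[[0,0,4],0,7.5],[[0,0,4],0,7.5],[[0,0,2],0,7.5],[[0,0,0],0,7.5]]' 60;  python3 -m creep '[[[-0.2,3.8,0],-0.05,8.5],[[-0.3,3.8,0],-0.05,8.5],[[-0.3,3.8,0],-0.05,8.5],[[-0.3,3.8,0],-0.05,8.5],[[-0.3,3.8,0],-0.05,8.5],[[-0.3,3.8,0],-0.05,8.5],[[-0.3,3.8,0],-0.05,8.5],[[-0.3,3.8,0],-0.05,8.5],[[-0.3,3.8,-1],-0.05,8.5],[[-0.2,1.5,-2],-0.02,8.5],[[0,0,0],0,8.5],[[0,0,0],0,8.5]]'; python3 w.py 4 .048 .062 .477 -.06 .3
```

```text
clock: 4.92
position: [0.4991, -0.358, 0.1835]
tool_rot: [3.132, -0.019, 0.225]
force: [0.3, 0.2, -0.5]
grip_width: 0.0751
clock: 5.92
position: [0.4703, 0.0131, 0.1681]
tool_rot: [3.129, -0.046, -0.271]
force: [0.5, -0.8, 0.6]
grip_width: 0.085
5.9167 [0.4703 0.0131 0.1681] [ 3.129 -0.046 -0.271] 0.085 [ 0.5 -0.8  0.6]
blob [164, 0, 67, 93, 5339] [632.8, 73.6, 90.3, 57.1, -0.15] 0.0541
blob [327, 0, 75, 36, 1983] [610.6, -66.8, 60.8, 32.2, 1.335] 0.0542
blob [549, 19, 56, 187, 1486] [489.6, -284.9, 215.4, 75.6, -0.136] 0.0552
blob [313, 140, 68, 117, 6908] [466.2, -11.8, 99.5, 56.0, -0.251] 0.0544
blob [182, 193, 68, 104, 3876] [455.5, 111.6, 99.7, 57.2, -0.218] 0.0542
```

```bash
python3 -m creep '[[[-0.4,-2.5,-2],0.01,8.5],[[0,0,-3.5],0,8.5],[[0,0,-2.5],0,8.5],[[0,0,0],0,8.5],[[0,0,0],0,8.5]]'
```

```text
clock: 6.38
position: [0.47, -0.0192, 0.0911]
tool_rot: [3.131, -0.056, -0.265]
force: [-0.5, 0.0, 0.2]
grip_width: 0.0847
```

```bash
python3 -m creep '[[[-0.3,0.6,-1],0,8.5],[[0,0,-2],0,8.5],[[0,0,-0.6],0,8.5],[[0,0,0],0,8.5],[[0,0,0],0,4.5],[[0,0,0],0,4.5],[[0,0,0],0,4.5],[[0,0,0],0,4.5],[[0,0,0],0,4.5]]' 60
```

```text
clock: 7.13
position: [0.4744, -0.017, 0.0676]
tool_rot: [3.135, -0.072, -0.272]
force: [-0.7, 0.0, -0.3]
grip_width: 0.0449
```

```bash
python3 - <<'E'
from h import *
s=sensors.observe(); print(np.round(s["qpos"],3),np.round(s["joint_efforts"],1),np.round(s["qd"],4))
E
python3 -m creep '[[[0,0,0],0,8.5]]' 60;python3 -m creep '[[[0,0,0],0,8.5]]' 60;python3 -m creep '[[[0,0,0],0,8.5]]' 60;python3 -m creep '[[[0,0,0],0,8.5]]' 60
python3 - <<'E'
from h import *
s=sensors.observe(); print(np.round(s["qpos"],3),np.round(s["qd"],4))
E
```

```text
[-0.109  0.566 -0.003  2.172  0.102  0.342 -2.049] [  0.2 -76.9   3.3 -17.4   0.1  -0.4  -0. ] [ 0.0069 -0.0343  0.0069 -0.0102  0.0008  0.025   0.0018]
clock: 7.22
position: [0.4749, -0.0172, 0.0685]
tool_rot: [3.136, -0.073, -0.272]
force: [-0.2, -0.4, 0.7]
grip_width: 0.0556
clock: 7.3
position: [0.4752, -0.0172, 0.0692]
tool_rot: [3.136, -0.074, -0.272]
force: [0.8, 0.0, -0.7]
grip_width: 0.0674
clock: 7.38
position: [0.4754, -0.0172, 0.0696]
tool_rot: [3.136, -0.074, -0.272]
force: [-0.9, -0.3, 0.2]
grip_width: 0.079
clock: 7.47
position: [0.4755, -0.0171, 0.0698]
tool_rot: [3.136, -0.075, -0.272]
force: [0.4, 0.3, -0.2]
grip_width: 0.0851
[-0.108  0.561 -0.003  2.17   0.101  0.344 -2.048] [-0.0006 -0.0046 -0.0014  0.0001 -0.0004  0.0039  0.0007]
```

```bash
python3 -m creep '[[[0,0,3],0.12,8.5],[[0,0,3],0.12,8.5],[[0,0,0],0.12,8.5],[[0,0,0],0.12,8.5],[[0,0,0],0.12,8.5],[[0,0,0],0.12,8.5],[[0,0,0],0.12,8.5],[[0,0,0],0.12,8.5],[[0,0,0],0.12,8.5],[[0,0,0],0.12,8.5],[[0,0,0],0.12,8.5],[[0,0,0],0.12,8.5]]' 60;python3 -m creep '[[[0,0,0],0.12,8.5],[[0,0,0],0.12,8.5],[[0,0,0],0.12,8.5],[[0,0,0],0.12,8.5],[[0,0,0],0.12,8.5],[[0,0,0],0.12,8.5],[[0,0,0],0.12,8.5],[[0,0,0],0.12,8.5],[[0,0,0],0.12,8.5],[[0,0,0],0.12,8.5],[[0,0,0],0.12,8.5],[[0,0,0],0.12,8.5]]' 60; python3 -m creep '[[[0,0,0],0.12,8.5],[[0,0,0],0.12,8.5],[[0,0,0],0,8.5],[[0,0,0],0,8.5]]'; python3 w.py 5 .048 .062 .477 -.06 .3
```

```text
clock: 8.47
position: [0.4741, -0.0164, 0.1325]
tool_rot: [3.131, -0.073, 1.223]
force: [-1.0, -0.9, -0.4]
grip_width: 0.0852
clock: 9.47
position: [0.473, -0.0181, 0.1317]
tool_rot: [3.134, -0.075, 2.723]
force: [1.0, 0.2, 0.2]
grip_width: 0.0849
clock: 9.8
position: [0.4726, -0.0182, 0.1311]
tool_rot: [3.133, -0.077, 2.976]
force: [-0.7, 0.4, 0.0]
grip_width: 0.085
9.8 [ 0.4726 -0.0182  0.1311] [ 3.133 -0.077  2.976] 0.085 [-0.7  0.4  0. ]
blob [444, 103, 70, 130, 7213] [455.1, 111.7, 99.9, 57.5, -0.213] 0.0541
blob [287, 140, 84, 137, 9423] [467.6, -10.2, 100.3, 56.7, -0.228] 0.0543
blob [14, 169, 80, 157, 1664] [461.4, -285.6, 172.3, 6.0, 0.237] 0.0551
blob [447, 342, 25, 41, 459] [640.7, 91.8, 56.1, 19.0, -0.141] 0.054
```

```bash
python3 -m creep '[[[-0.5,0.6,-3],-0.09,8.5],[[0,0,-3],0,8.5],[[0,0,0],0,8.5],[[0,0,0],0,8.5]]'
```

```text
clock: 10.18
position: [0.4683, -0.0125, 0.0707]
tool_rot: [3.134, -0.074, 2.868]
force: [-0.3, -0.0, 1.7]
grip_width: 0.0853
```

```bash
python3 -m creep '[[[0,0,-1.4],0.02,8.5],[[0,0,-0.3],0,8.5],[[0,0,0],0,4.5],[[0,0,0],0,4.5],[[0,0,-0.1],0,4.5],[[0,0,0],0,4.5],[[0,0,0],0,4.5]]' 60
```

```text
clock: 10.77
position: [0.471, -0.0127, 0.0598]
tool_rot: [3.134, -0.068, 2.881]
force: [-0.7, -0.5, -0.9]
grip_width: 0.0537
```

```bash
python3 -m creep '[[[0,0,4],0,4.5],[[0,0,4],0,4.5],[[0.2,-2.5,2.5],0,4.5],[[0.3,-4,0],0.03,4.5],[[0.3,-4,0],0.03,4.5],[[0.3,-4,0],0.03,4.5],[[0.3,-4,0],0.03,4.5],[[0.3,-4,0],0.03,4.5],[[0.3,-4,0],0.03,4.5],[[0.3,-4,0],0,4.5],[[0.3,-3,0],0,4.5],[[0,0,0],0,4.5]]' 60; python3 -m creep '[[[0,0,-3.5],0,4.5],[[0,0,-3.5],0,4.5],[[0,0,0],0,4.5]]'
```

```text
clock: 11.77
position: [0.4925, -0.3614, 0.1769]
tool_rot: [3.135, -0.065, 3.07]
force: [0.6, 0.1, -2.3]
grip_width: 0.0541
clock: 12.02
position: [0.4921, -0.3652, 0.1071]
tool_rot: [3.137, -0.061, 3.063]
force: [-0.5, 1.2, -2.4]
grip_width: 0.0538
```

```bash
python3 -m creep '[[[0,0,-3],0,4.5],[[0,0,0],0,4.5],[[0,0,0],0,7.5],[[0,0,0],0,7.5],[[0,0,0],0,7.5],[[0,0,3.5],0,7.5],[[0,0,3.5],0,7.5],[[0,0,3],0,7.5],[[0,0,0],0,7.5],[[0,0,0],0,7.5]]'; python3 w.py 6 .01 .05 .497 -.365 .09
```

```text
clock: 12.85
position: [0.4957, -0.3639, 0.1966]
tool_rot: [3.14, -0.052, 3.064]
force: [-0.8, -0.3, -1.3]
grip_width: 0.0749
12.85 [ 0.4957 -0.3639  0.1966] [ 3.14  -0.052  3.064] 0.0749 [-0.8 -0.3 -1.3]
blob [379, 129, 31, 82, 618] [477.9, -287.0, 81.6, 1.7, 0.235] 0.0319
blob [289, 137, 66, 100, 5318] [492.1, -359.4, 100.0, 64.9, -0.055] 0.0333
blob [224, 176, 38, 84, 967] [516.0, -442.4, 84.8, 2.2, 0.239] 0.0321
```

View pics/w6.png

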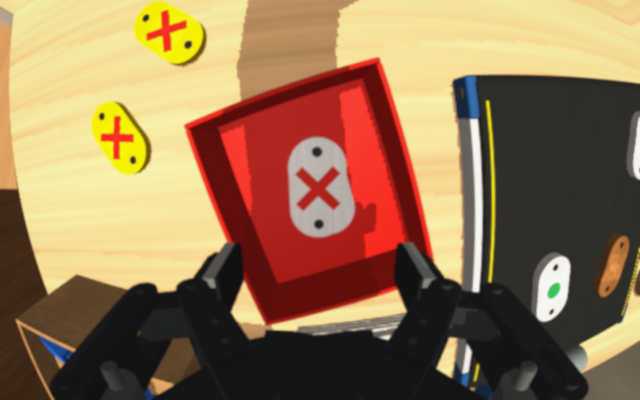

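Both rejects lie in the bin, stacked, with the upper one at (320,187). Next is good plate A.

```bash
python3 -m creep '[[[-0.3,4,0],-0.01,8.5],[[-0.3,4,0],-0.01,8.5],[[-0.3,4,0],-0.01,8.5],[[-0.3,4,0],-0.01,8.5],[[-0.3,4,0],-0.01,8.5],[[-0.3,4,0],-0.01,8.5],[[-0.3,4,0],-0.01,8.5],[[-0.3,4,0],-0.01,8.5],[[-0.3,4,0],-0.01,8.5],[[-0.3,4,0],-0.01,8.5],[[-0.3,4,0],-0.01,8.5],[[-0.3,2.5,0],-0.01,8.5]]'; python3 -m creep '[[[0,0,-3],0,8.5],[[0,0,-3],0,8.5],[[0,0,0],0,8.5],[[0,0,0],0,8.5]]'; python3 w.py 7 .048 .062 .5 .06 .3
```

```text
clock: 13.9
position: [0.4515, 0.1128, 0.1956]
tool_rot: [-3.141, -0.052, 2.926]
force: [0.5, 0.9, 0.9]
grip_width: 0.0851
clock: 14.23
position: [0.4499, 0.1215, 0.1355]
tool_rot: [3.139, -0.05, 2.937]
force: [0.7, 0.3, 1.2]
grip_width: 0.085
14.2333 [0.4499 0.1215 0.1355] [ 3.139 -0.05   2.937] 0.085 [0.7 0.3 1.2]
blob [268, 156, 79, 130, 8749] [455.2, 111.8, 100.0, 56.8, -0.201] 0.0543
blob [155, 372, 31, 22, 359] [604.2, -80.6, 51.5, 17.4, -1.102] 0.0539
blue 193 [509.8, 345.6, 94.4, 21.4, -0.029]
```

```bash
python3 -m creep '[[[0.5,-0.9,-3],0,8.5],[[0,0,-3],0,8.5],[[0,0,0],0,8.5],[[0,0,0],0,8.5]]'
```

```text
clock: 14.62
position: [0.4584, 0.1107, 0.0797]
tool_rot: [3.137, -0.044, 2.932]
force: [-0.3, -0.0, -0.3]
grip_width: 0.0854
```

```bash
python3 -m creep '[[[-0.5,0.1,-2.0],0,8.5],[[0,0,-0.5],0,8.5],[[0,0,0],0,4.5],[[0,0,0],0,4.5],[[0,0,-0.1],0,4.5],[[0,0,0],0,4.5],[[0,0,0],0,4.5]]' 60;  python3 -m creep '[[[0,0,3],0,4.5],[[0,0,3],0,4.5],[[0,0,0],0,4.5],[[0,0,0],0,4.5]]'
```

```text
clock: 15.2
position: [0.4585, 0.1116, 0.0639]
tool_rot: [3.135, -0.034, 2.929]
force: [0.3, -0.2, -1.2]
grip_width: 0.0527
clock: 15.53
position: [0.4586, 0.1118, 0.1282]
tool_rot: [3.134, -0.034, 2.929]
force: [0.3, -0.2, -2.5]
grip_width: 0.0529
```

```bash
python3 -m creep '[[[0.4,2,1],0.05,4.5],[[0.8,3.7,0],0.05,4.5],[[0.8,3.7,0],0.05,4.5],[[0.8,3.7,0],0.05,4.5],[[0.8,3.7,0],0.05,4.5],[[0.8,3.7,0],0.05,4.5],[[0.8,3.7,0],0.05,4.5],[[0.4,2,0],0.05,4.5],[[0,0,0],0,4.5],[[0,0,0],0,4.5]]';python3 w.py 8 .006 .018 .514 .378 .13
python3 - <<'E'
from h import *
p,d=viewer.grab_frame("side"); cv2.imwrite("pics/s8.png",p)
print(viewer.landmark_of("pad_top","wrist")[:2])
E
```

```text
clock: 16.37
position: [0.5138, 0.3822, 0.1336]
tool_rot: [3.141, -0.037, -2.943]
force: [0.3, -1.0, -1.5]
grip_width: 0.0525
16.3667 [0.5138 0.3822 0.1336] [ 3.141 -0.037 -2.943] 0.0525 [ 0.3 -1.  -1.5]
blob [234, 97, 159, 151, 12531] [493.2, 374.0, 130.8, 129.0, -1.359] 0.0122
blue 434 [472.0, 369.0, 65.8, 26.3, -1.3]
[]
```

View pics/w8.png

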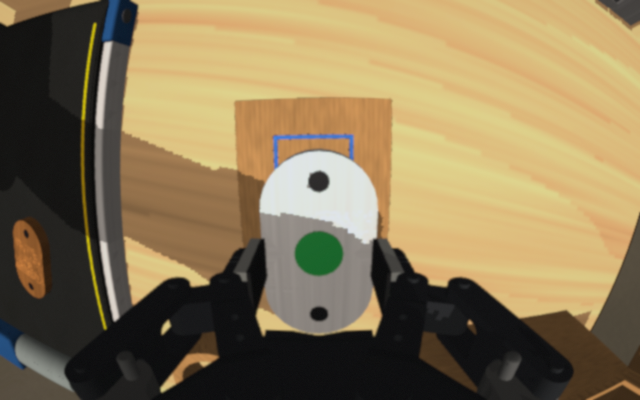

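```bash
python3 - <<'E'
from h import *
i=viewer.camera_info("wrist"); g=lambda u,v,z:px2w("wrist",i,u,v,z=z)[:2]*1000
for a,b,L in [((235.5,100.5),(391.5,98),85),((275.5,137),(352,136.5),52.5)]:
    A,B=g(*a,.012),g(*b,.012); e=(B-A); n=np.array([e[1],-e[0]])/np.hypot(*e)
    if n[0]<0:n=-n
    print(A,B,np.hypot(*e),"yaw",np.arctan2(n[1],n[0]),"c",(A+B)/2+L*n)
print("dot",g(319,253,.1336-.01), "holes",g(318,181,.1236),g(319,313,.1236))
E
```

```text
[444.45920975 296.3759708 ] [417.72540814 422.16430406] 128.5978263173212 yaw 0.20941415095721838 c [514.23530314 376.94052271]
[468.85487523 335.26529341] [456.34517906 396.59923421] 62.59668356378673 yaw 0.2012007370851223 c [514.04096154 376.42417826]
dot [512.9946394  380.27222632] holes [477.34086218 372.67713257] [548.9034942  387.45198533]
```

```bash
python3 -m creep '[[[0.1,-0.4,-3],0,4.5],[[0,0,-3],0,4.5],[[0,0,-1.5],0,4.5],[[0,0,0],0,4.5],[[0,0,0],0,4.5]]'
```

```text
clock: 16.93
position: [0.5182, 0.3703, 0.0587]
tool_rot: [-3.139, -0.033, -2.954]
force: [0.2, 1.0, -0.7]
grip_width: 0.0526
```

```bash
python3 -m creep '[[[-0.4,0.8,-1],0.015,4.5],[[0,0,0],0,4.5],[[0,0,0],0,4.5]]'
```

```text
clock: 17.18
position: [0.5151, 0.3791, 0.0508]
tool_rot: [-3.14, -0.03, -2.939]
force: [1.2, -0.7, -0.7]
grip_width: 0.0527
```

```bash
python3 -m creep '[[[0,0,-1.2],0,4.5],[[0,0,-0.2],0,4.5],[[0,0,0],0,4.5]]'
```

```text
clock: 17.43
position: [0.5155, 0.3801, 0.0372]
tool_rot: [-3.141, -0.028, -2.938]
force: [-0.4, -0.3, -0.9]
grip_width: 0.053
```

```bash
python3 -m creep '[[[0,0,0],0,6.2],[[0,0,0],0,7],[[0,0,0],0,7.5],[[0,0,0],0,7.5],[[0,0,3],0,7.5],[[0,0,4],0,7.5],[[0,0,2],0,7.5],[[0,0,0],0,7.5],[[0,0,0],0,7.5]]'; python3 w.py 9 .018 .034 .514 .378 .1
```

```text
clock: 18.18
position: [0.5148, 0.3799, 0.1313]
tool_rot: [-3.141, -0.029, -2.938]
force: [-0.4, 0.5, -0.0]
grip_width: 0.0751
18.1833 [0.5148 0.3799 0.1313] [-3.141 -0.029 -2.938] 0.0751 [-0.4  0.5 -0. ]
blob [283, 139, 72, 122, 7486] [513.3, 379.9, 100.3, 56.1, 0.196] 0.0262
blue 1063 [514.0, 378.2, 109.9, 65.3, 0.213]
```

```bash
python3 -m creep '[[[1.0,-3.6,1],0,8.5],[[1.0,-3.8,1],0,8.5],[[1.1,-3.8,0],0,8.5],[[1.1,-3.8,0],0,8.5],[[1.1,-3.8,0],0,8.5],[[1.1,-3.8,0],0,8.5],[[1.1,-3.8,0],0,8.5],[[1.1,-3.8,0],0,8.5],[[1.1,-3.8,0],0,8.5],[[1.1,-3.8,0],0,8.5],[[1.1,-3.8,0],0,8.5],[[0.9,-2,0],0,8.5]]'; python3 -m creep '[[[0,0,-2],0,8.5],[[0,0,0],0,8.5],[[0,0,0],0,8.5]]';python3 w.py 10 .048 .062 .64 .0 .2
```

```text
clock: 19.23
position: [0.6367, -0.0722, 0.1416]
tool_rot: [3.138, -0.042, -2.926]
force: [-0.9, -0.6, -0.6]
grip_width: 0.085
clock: 19.48
position: [0.637, -0.0802, 0.118]
tool_rot: [3.138, -0.045, -2.936]
force: [1.0, 0.3, 0.6]
grip_width: 0.0847
19.4833 [ 0.637  -0.0802  0.118 ] [ 3.138 -0.045 -2.936] 0.0847 [1.  0.3 0.6]
blob [292, 160, 86, 139, 10006] [643.2, -67.5, 100.3, 56.7, 0.221] 0.0542
blob [461, 197, 83, 99, 4921] [630.8, 74.1, 85.5, 58.5, -0.139] 0.054
```

```bash
python3 -m creep '[[[0.5,1.2,-2],0.01,8.5],[[0,0,-2],0,8.5],[[0,0,0],0,8.5],[[0,0,0],0,8.5]]'
```

```text
clock: 19.87
position: [0.642, -0.0628, 0.0795]
tool_rot: [3.137, -0.044, -2.919]
force: [-0.6, 0.3, 0.4]
grip_width: 0.085
```

```bash
python3 -m creep '[[[0,-0.4,-2.0],0,8.5],[[0,0,-0.5],0,8.5],[[0,0,-0.1],0,4.5],[[0,0,-0.1],0,4.5],[[0,0,-0.1],0,4.5],[[0,0,0],0,4.5],[[0,0,0],0,4.5]]' 60;  python3 -m creep '[[[0,0,3],0,4.5],[[0,0,3],0,4.5],[[0,0,0],0,4.5],[[0,0,0],0,4.5]]'
```

```text
clock: 20.45
position: [0.644, -0.0647, 0.0576]
tool_rot: [3.139, -0.038, -2.917]
force: [0.2, -0.2, -1.5]
grip_width: 0.0539
clock: 20.78
position: [0.6432, -0.0645, 0.1201]
tool_rot: [3.138, -0.039, -2.917]
force: [-0.2, 0.4, -1.7]
grip_width: 0.0543
```

```bash
python3 -m creep '[[[-1.0,3.4,1],0,4.5],[[-1.1,3.8,1],0,4.5],[[-1.1,3.8,0],0,4.5],[[-1.1,3.8,0],0,4.5],[[-1.1,3.8,0],0,4.5],[[-1.1,3.8,0],0,4.5],[[-1.1,3.8,0],0,4.5],[[-1.1,3.8,0],0,4.5],[[-1.1,3.8,0],0,4.5],[[-1.1,3.8,0],0,4.5],[[-1.1,3.8,0],0,4.5],[[-0.9,2,0],0,4.5]]'; python3 -m creep '[[[0,0,-2],0,4.5],[[0,0,0],0,4.5],[[0,0,0],0,4.5]]'; python3 w.py 11 .09 .125 .514 .378 .1
```

```text
clock: 21.78
position: [0.5054, 0.3772, 0.1351]
tool_rot: [-3.141, -0.043, -2.934]
force: [-0.5, 0.4, -1.3]
grip_width: 0.0541
clock: 22.03
position: [0.5003, 0.3845, 0.1142]
tool_rot: [3.139, -0.045, -2.924]
force: [-0.7, -0.5, -1.6]
grip_width: 0.0541
22.0333 [0.5003 0.3845 0.1142] [ 3.139 -0.045 -2.924] 0.0541 [-0.7 -0.5 -1.6]
blob [228, 153, 183, 182, 19765] [497.9, 382.8, 94.6, 76.0, -0.165] 0.1123
blue 307 [471.6, 369.2, 64.4, 23.3, -1.362]
```

```bash
python3 -m creep '[[[1.4,-0.4,-2],0,4.5],[[0,0,-2.5],0,4.5],[[0,0,0],0,4.5],[[0,0,0],0,4.5]]'; python3 - <<'E'
from h import *
p,d=viewer.grab_frame("wrist"); i=viewer.camera_info("wrist"); s=sensors.observe()
h=cv2.cvtColor(p,cv2.COLOR_BGR2HSV); m=((h[...,0]>50)&(h[...,0]<85)&(h[...,1]>120)).astype(np.uint8)
n,L,st,c=cv2.connectedComponentsWithStats(m)
for k in range(1,n):
    if st[k,4]>100: print(c[k],st[k,4],px2w("wrist",i,*c[k],z=s["position"][2]-.0036),s["position"])
E
```

```text
clock: 22.42
position: [0.5184, 0.376, 0.0706]
tool_rot: [3.141, -0.043, -2.931]
force: [-0.6, 0.1, -0.7]
grip_width: 0.0541
[318.46107056 261.24391727] 1644 [0.5180281  0.3758461  0.06689128] [0.51827216 0.3757724  0.07049128]
```

```bash
python3 -m creep '[[[-0.5,0.3,-1.4],0.01,4.5],[[0,0,0],0,4.5],[[0,0,0],0,4.5]]'
```

```text
clock: 22.72
position: [0.514, 0.379, 0.0585]
tool_rot: [3.14, -0.04, -2.921]
force: [0.3, 0.0, -1.5]
grip_width: 0.0543
```

```bash
python3 -m creep '[[[0,0,-1.2],-0.015,4.5],[[0,0,-0.2],0,4.5],[[0,0,0],0,4.5]]'
```

```text
clock: 22.97
position: [0.514, 0.3795, 0.0443]
tool_rot: [3.139, -0.039, -2.937]
force: [-0.4, 0.2, -1.8]
grip_width: 0.0538
```

```bash
python3 -m creep '[[[0,0,0],0,6.2],[[0,0,0],0,7],[[0,0,0],0,7.5],[[0,0,0],0,7.5],[[0,0,3],0,7.5],[[0,0,4],0,7.5],[[0,0,2],0,7.5],[[0,0,0],0,7.5],[[0,0,0],0,7.5]]'; python3 w.py 12 .032 .048 .514 .378 .1;  python3 -m creep '[[[1.3,-3.2,1],-0.04,8.5],[[1.4,-3.5,0],-0.04,8.5],[[1.4,-3.5,0],-0.04,8.5],[[1.4,-3.5,0],-0.04,8.5],[[1.4,-3.5,0],-0.04,8.5],[[1.4,-3.5,0],-0.04,8.5],[[1.4,-3.5,0],-0.04,8.5],[[1.4,-3.5,0],-0.04,8.5],[[1.0,-2.3,-2],-0.04,8.5],[[0,0,0],0,8.5],[[0,0,0],0,8.5]]'; python3 w.py 13 .048 .062 .64 .07 .1
```

```text
clock: 23.72
position: [0.5132, 0.3798, 0.1385]
tool_rot: [3.139, -0.039, -2.936]
force: [-0.2, 1.0, -0.6]
grip_width: 0.0755
23.7167 [0.5132 0.3798 0.1385] [ 3.139 -0.039 -2.936] 0.0755 [-0.2  1.  -0.6]
blob [280, 143, 74, 125, 7834] [513.5, 378.8, 99.9, 56.5, 0.199] 0.0402
blue 714 [513.6, 378.1, 109.1, 64.7, 0.213]
clock: 24.68
position: [0.632, 0.0636, 0.1174]
tool_rot: [3.14, -0.049, 2.973]
force: [0.2, 1.9, -0.3]
grip_width: 0.0846
24.6833 [0.632  0.0636 0.1174] [ 3.14  -0.049  2.973] 0.0846 [ 0.2  1.9 -0.3]
blob [291, 153, 86, 142, 10265] [637.8, 73.1, 100.4, 56.6, -0.147] 0.0542
```

Stack of two is at (513.5, 378.8) against outline (513.6, 378.1). Now the board.

```bash
python3 -m creep '[[[0.5,0.9,-2],0.02,8.5],[[0,0,-2],0,8.5],[[0,0,0],0,8.5],[[0,0,0],0,8.5]]'
```

```text
clock: 25.07
position: [0.6353, 0.0766, 0.0753]
tool_rot: [3.14, -0.051, 2.999]
force: [0.7, 0.3, -0.1]
grip_width: 0.0852
```

```bash
python3 -m creep '[[[0.2,-0.3,-1.6],0,8.5],[[0,0,-0.4],0,8.5],[[0,0,-0.1],0,4.5],[[0,0,-0.1],0,4.5],[[0,0,-0.1],0,4.5],[[0,0,0],0,4.5],[[0,0,0],0,4.5]]' 40;  python3 -m creep '[[[0,0,3],0,4.5],[[0,0,3],0,4.5],[[0,0,1],0,4.5],[[0,0,0],0,4.5],[[0,0,0],0,4.5]]'
```

```text
clock: 25.65
position: [0.6378, 0.0763, 0.0554]
tool_rot: [3.139, -0.049, 3.003]
force: [-0.3, -0.6, -0.7]
grip_width: 0.0549
clock: 26.07
position: [0.6372, 0.0761, 0.1282]
tool_rot: [3.139, -0.049, 3.003]
force: [0.1, 0.3, -1.2]
grip_width: 0.0553
```

```bash
python3 -m creep '[[[-1.2,3.2,1],0.04,4.5],[[-1.4,3.5,0],0.04,4.5],[[-1.4,3.5,0],0.04,4.5],[[-1.4,3.5,0],0.04,4.5],[[-1.4,3.5,0],0.04,4.5],[[-1.4,3.5,0],0.04,4.5],[[-1.4,3.5,0],0.04,4.5],[[-1.4,3.5,0],0.03,4.5],[[-1.0,2.0,-1],0.02,4.5],[[0,0,0],0,4.5],[[0,0,0],0,4.5]]'; python3 - <<'E'
from h import *
s=sensors.observe();i=viewer.camera_info("wrist");p,d=viewer.grab_frame("wrist"); cv2.imwrite("pics/w14.png",p)
E
```

```text
clock: 26.98
position: [0.5061, 0.3797, 0.1149]
tool_rot: [-3.139, -0.058, -2.941]
force: [-0.1, -0.4, 0.1]
grip_width: 0.055
```

View pics/w14.png

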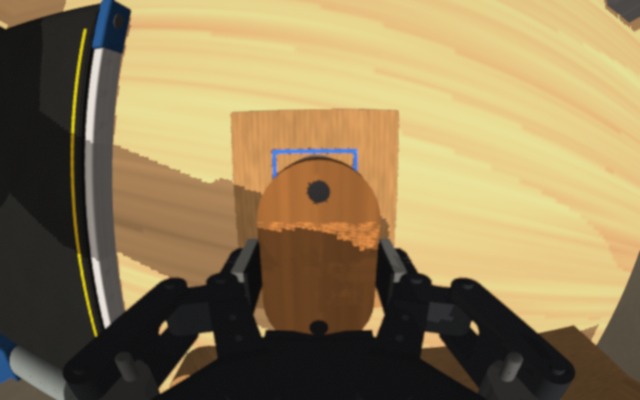

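The board is held squarely between the jaws, with its holes at (318,191) and (319,326).

```bash
python3 - <<'E'
from h import *
i=viewer.camera_info("wrist");a,b=[px2w("wrist",i,*q,z=.1135)*1000 for q in((318,191),(319,326))]; print((a+b)/2,b-a)
E
python3 -m creep '[[[0.7,-0.1,-2],0,4.5],[[0,0,-1.5],0,4.5],[[0,0,0],0,4.5],[[0,0,0],0,4.5]]'
```

```text
[506.51211948 379.67590145 113.5       ] [70.03422994 14.76552018  0.        ]
clock: 27.37
position: [0.5145, 0.3747, 0.0766]
tool_rot: [-3.137, -0.06, -2.946]
force: [0.0, -0.1, 0.5]
grip_width: 0.055
```

```bash
python3 -m creep '[[[-0.1,0.4,-1],0.01,4.5],[[0,0,0],0,4.5],[[0,0,0],0,4.5]]'
```

```text
clock: 27.62
position: [0.5142, 0.3779, 0.0665]
tool_rot: [-3.137, -0.059, -2.937]
force: [0.6, 0.9, 0.1]
grip_width: 0.0547
```

```bash
python3 -m creep '[[[0,0.1,-0.8],0,4.5],[[0,0,-0.2],0,4.5],[[0,0,0],0,4.5]]'
```

```text
clock: 27.87
position: [0.5144, 0.3793, 0.0565]
tool_rot: [-3.138, -0.058, -2.937]
force: [-0.6, 0.2, -0.0]
grip_width: 0.0547
```

```bash
python3 -m creep '[[[0,0,0],0,6.2],[[0,0,0],0,7],[[0,0,0],0,7.5],[[0,0,0],0,7.5],[[0,0,3],0,7.5],[[0,0,4],0,7.5],[[0,0,2],0,7.5],[[0,0,0],0,7.5],[[0,0,0],0,7.5],[[0,0,0],0,7.5]]'; python3 w.py 15 .045 .065 .514 .378 .1; python3 - <<'E'
from h import *
p,d=viewer.grab_frame("side"); q=p[100:330,120:430]; cv2.imwrite("pics/s15.png",cv2.resize(q,None,fx=2.4,fy=2.4))
E
```

```text
clock: 28.7
position: [0.5136, 0.3791, 0.1503]
tool_rot: [-3.138, -0.059, -2.937]
force: [0.1, 0.7, 0.2]
grip_width: 0.0748
28.7 [0.5136 0.3791 0.1503] [-3.138 -0.059 -2.937] 0.0748 [0.1 0.7 0.2]
blob [283, 147, 74, 125, 7912] [514.6, 379.6, 99.8, 56.0, 0.187] 0.0542
blue 443 [513.0, 377.9, 107.9, 64.6, 0.213]
```

View pics/w15.png

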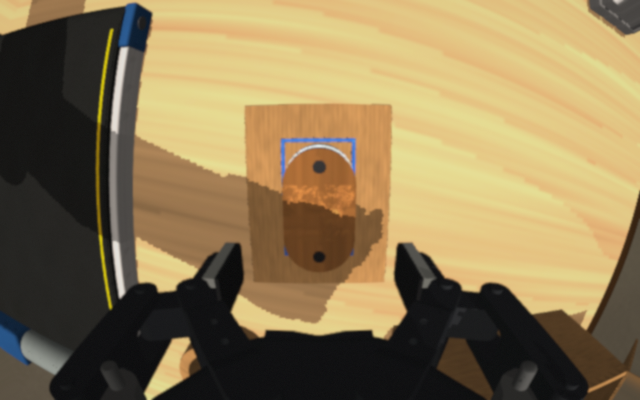

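View pics/s15.png

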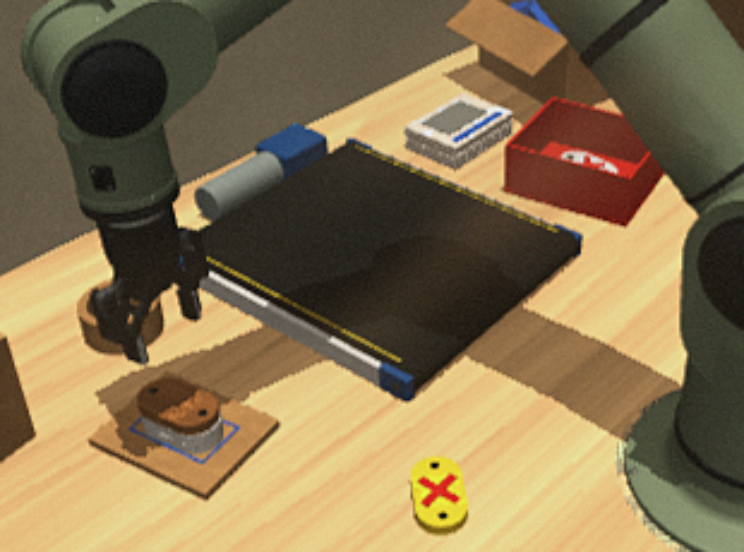

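The wrist picture shows the board centred in the outline at about (318,210). The side crop shows the full stack at (180,415), the rejects in the bin at (585,160), an empty belt, and the gripper clear of everything. I'll hand in now.

```bash
python3 -c "
from workcell import ticket; print(ticket.job_done())"
```

```text
the job is handed in; nothing more can be done
None
```

The job is done and handed in at about 29 s, well inside the 72 s limit; the hand-in reports no verdict.

- **Rejects:** Both red-cross plates are in the bin, one lying on the other. The upper one's top measured 33 mm above the table. I left the yellow look-alikes alone.
- **Stack:** The two green-dot plates and the wooden top board are on the pad. The last wrist picture put the board about 2 mm from the outline's centre, with a yaw of 0.19 rad against the pad's 0.21 rad. Its top was at 54 mm, as expected for three plates on the pad. The two good plates were within about 2 mm of the centre when placed.
- **Bystanders:** The booklets and tape roll look unmoved in the last side picture. I did not measure their positions again.

**What went wrong on the way:**
- My first grasp on the second reject closed just above the plate, and I repeated it.
- The tool tilted gradually, up to 0.077 rad. I turned the gripper half a turn to counter this, and the tilt was 0.06 rad at the end.
- The wrist and fixed cameras disagreed by a few mm on positions, and I used the wrist values. The wrist blob fit on the second good plate caught the fingers too, so I used its green dot instead.

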